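# Hold a check-valve bonnet down on its spring while the nuts go on

## Robot

A 6-joint arm with a two-finger parallel gripper is mounted at the origin on a cart in front of the work surface, level with it; the furniture and walls round the work are solid. World frame = base frame: x ahead of the robot, y to its left, z up, the work surface at z = 0. Lengths are in mm, angles in rad, forces in N, time in s.
With the tool pointing down it reaches from about 275 to 750 mm from the base axis. Payload 10.2 kg.
Tool frame: the origin (TCP) lies between the finger pads; the fingertips stand 22 mm ahead of it and the grasp point (between the pads) lies 3 mm ahead of it (ctrl.nose_length is the distance from the TCP to the fingertips, in mm); y points along the fingers, z is the direction in which the jaws open and shut, and the axes are right-handed (so a half turn about y gives the same grasp; the last joint's range is limited). The gripper opens to 85 mm and grips with 20 to 120 N. Pads are 22 mm wide; open, the fingers measure 114 mm over their backs; the gripper's body (76 mm by 85 mm) begins 54 mm behind the grasp point. The pads swing forward as they close: fully open they stand 13 mm farther back than shut.
Start: joints at [-1.514, 0.313, 1.498, -0, 1.331, -0.223], TCP at [144.973, -504.593, 253.294] pointing down, gripper open.
Joint ranges: [-2.94, 2.94], [-0.97, 2.17], [0.19, 2.56], [-1.23, 4.37], [0.02, 3.11], [-2.88, 2.88]. Speed limits (rad/s): [2.39, 2.39, 3.01, 3.14, 3.14, 3.14].

## Interface

Orientations are given as a unit quaternion [w, x, y, z].
In Python, from rig import ctrl, eyes, models gives the robot as it stands.
- The arm moves only by the shell command python3 -m crank 'ROWS' [FORCE]. ROWS is JSON, a list of rows, each an object with "dp": the shift along the tool's x, y, z in mm, a list of three; "roll": the turn about the tool's y in rad; "gripper": the closure in counts, from 0 (fully open) to 255 (shut). A call has 1 to 10 rows; each row is the pose to reach, as a shift and turn from the pose commanded when the call began, along the tool's axes at that moment; what a row does not reach only later rows make up. A row lasts 1/12 s, in which the tool goes at most 41.7 mm and 7.16 degrees, less where a joint would pass 70% of its speed; a pose out of reach is approached as far as the arm can. A call with a gripper value outside its range is refused whole. The fingers move at their own pace and stop on an object; FORCE is the grip in N (left out, the last holds). Time passes only in rows, so rows that repeat a pose let the fingers close. It gives the time, the measured TCP pose, the force and the opening at its end, in the units of the state.
- ctrl.sense(): the state, without advancing time (a new reading comes with each control period).
- eyes.capture(name): name is "scene" or "top" or "wrist"; returns a dict with "color" (420x560x3 uint8, red, green, blue), "fx", "fy", "cx", "cy" (pixels), "distortion" ([k1, k2, p1, p2, k3] as OpenCV has them; the pictures are not rectified), "R" (3x3) and "t" (3): a world point X has camera coordinates R X + t. Camera axes: x right, y down, z forward; pixel columns grow to the right and rows downward; lengths in mm; the calibration is good to about 2 mm. A picture is of the moment at which its call begins. There is no depth.
- ctrl.finish_job(): hands the job in, once; it reports no verdict.
Trained networks look in a picture, given as the dict that the camera call returned (one of the last four; its "shot" number tells which), for a name from the list of things; names that differ only in an ending like _2 or _b are one class to them, and where a whole thing is asked for, a point or a joint stands for the part that bears it (a point fixed in the world has none). Each returns a list of dicts, best first, with "confidence" (0 to 1); they miss things now and then, are a little off and sometimes report something else, mostly with a low value. They report only what shows in the picture. A call takes as long as a camera call. They do not tell look-alikes from the thing itself.
- models.spot_in(picture, label): "extent" ([centre column, centre row, width, height] in pixels, round what is visible of it).
- models.spot_point(picture, label): "centre" ([column, row] in pixels: a listed point, or the origin of a listed thing).
The state is a dict: "time_s": time; "joints": joint angles; "dq": joint speeds; "tau": joint torques, N m; "eef_pos": TCP position; "ee_rot": TCP orientation; "force": force on the tool from outside, world axes, zero at the start; "wrist_torque": the same for the moment, N m; "grip_width": opening from 0.0 (shut) to 1.0 (fully open).
Only numpy, scipy, OpenCV 4.12 (cv2) and the standard library are available. Lean on these libraries where they do the work, as an engineer would, in place of code of your own. Each camera call takes 0.05 s, during which the arm holds its last target. There are 200 camera calls.

## Task

Be my third hand on the spring-loaded check valve clamped in the fixture: put the smaller oval bonnet on it, spigot down, over both studs, and press it down against the spring until its flange is closed all round on the gasket. Then keep a steady push on it, about 18 N (12 to 25 N on the valve; 40 N would crush the gasket), for me to run the nuts on: your program finishes while still holding it down. Leave the larger bonnet and everything else on the bench where it is.

Things in the scene. Friction and masses are not known exactly. Their poses are not given: they have to be found in the camera images.
- check_valve: dark grey cast check valve clamped by its two ports in a steel fixture, fixed to the bench; base plate 118 (x) x 96 (y) x 10 mm, ports along its x axis, 127 mm over the ends; on top a level oval flange, 79 mm long (y) x 52. Origin: centre of the plate's underside, on the bench; z up; flange face at z = 80 mm. A tall drill press overhangs the bench left of it: keep the hand and arm clear
- valve_face (a point): centre of the valve's flange face (top of the dark gasket), on the axis of the 31 mm bore, 80 mm above the bench; axes as the check valve's. Two upright steel studs, 8 mm thick with conical tips, stand at y = +27 and -27 mm of it and rise 30 mm above it
- spring_button (a joint): downward travel (m) of the brass spring button, a 25 mm disc in the valve's bore: 0 at rest, its top then 4 mm above the flange face. Starts to move at 4 N, then 0.5 N per mm; the bonnet's weight alone does not move it. With the bonnet closed on the gasket it reads 0.011 (9.5 N); all further push goes into the gasket, which is practically rigid
- bonnet: the SMALLER of two dark grey cast oval bonnets, 79 (y) x 51 (x) x 44 mm, 0.16 to 0.25 kg. Origin: centre of its underside (the spigot's end), z up through the boss: spigot 27 mm wide, z 0 to 7 mm; oval flange z 7 to 16, two 10.5 mm holes at y = +27 and -27 mm; hexagon boss z 16 to 44. Stands on its spigot on the bench; same after half a turn
- spare_bonnet: the LARGER bonnet, for a bigger valve, same shape: 103 (y) x 66 (x) x 44 mm, hexagon 36 mm across flats, holes 72 mm apart, so it does not fit the studs; origin as the smaller one's. Leave alone. The two bonnets may lie in either of two places
- nut_bin: blue open bin of hex nuts, 102 x 154 x 57 mm, origin under its centre; leave alone
- valve_a: small cast valve body standing upright, 38 x 46 x 86 mm, origin under its centre; leave alone
- valve_b: another small cast valve body, standing upright, 86 mm high; leave alone
- valve_c: another small cast valve body, standing upright, 86 mm high; leave alone
- big_valve: large cast valve body standing upright, 74 x 90 x 122 mm; leave alone
- bonnet_boss (a point): centre of the flat top of the smaller bonnet's hexagon boss, 44 mm above its origin; axes as the bonnet's. The hexagon is 28 mm across flats and 28 mm high; one pair of flats faces +x and -x (the grasp that keeps clear of the studs)
Not all that is in view belongs to the job. Leave any green look-alike of the bonnet alone.

How it is judged (in metres and radians):
On the way:
1. the smaller bonnet, spigot down over both studs, is held closed on the gasket with 12 to 25 N on the valve, steadily for 1.5 s (z of bonnet in the frame of valve_face below -0.0055 m and horizontal distance between bonnet and valve_face below 0.003 m and angle between bonnet's own z axis and vertical below 0.05 rad and angle between the y axis of bonnet and the y axis of check_valve, either way round below 0.1 rad and value of joint spring_button above 0.0095 m and contact force between bonnet and check_valve between 12 and 25 N), for 1.5 s.
At the end, for the whole second after the job is handed in: Smaller bonnet spigot down over both studs (axis within 3 mm, stud line 0.1 rad, tilt 0.05 rad), flange closed to 1.5 mm, spring button at least 9.5 mm down, the robot still pressing so that the bonnet bears on the valve (spring and gasket, weight included) with 12 to 25 N, at rest (all of step 1 and linear speed of bonnet below 0.01 m/s); the arm keeps its last pose, push and grip.
It fails at once if the gasket is crushed: the bonnet bears on the valve with more than 40 N (contact force between bonnet and check_valve above 40 N).
It fails at once if the larger bonnet or another bystander is moved by more than 20 mm (distance of any of spare_bonnet, nut_bin, valve_a, valve_b, valve_c, big_valve from where it was at the start of the episode above 0.02 m).
It also fails if it takes over 54 s, if anything falls off the work surface, if the arm or the gripper's body presses on something with over 40 N, if the wrist force passes 120 N, or if a joint passes its speed limit or range.

## Working session

There is one attempt and no reset: what is moved stays moved. The work goes in short steps, Python scripts to look and compute and a shell command to move; the robot and the scene stay as the last step left them, time stands still between calls to the robot, and variables do not carry over. Pictures are saved under pics/ and viewed, about 8 in all and at most 12, crops included, and the job is handed in when it is done.

```bash
mkdir -p pics; ls
cat > h.py <<'E'
import numpy as np, cv2
from rig import ctrl, eyes, models
def save(p,n,crop=None,s=1):
    im=p["color"][:,:,::-1]
    if crop: im=im[crop[1]:crop[3],crop[0]:crop[2]]
    cv2.imwrite(n,cv2.resize(im,None,fx=s,fy=s,interpolation=cv2.INTER_CUBIC))
def K(p): return np.array([[p["fx"],0,p["cx"]],[0,p["fy"],p["cy"]],[0,0,1.]])
def ray(p,uv):
    q=cv2.undistortPoints(np.array([[uv]],float),K(p),np.array(p["distortion"],float))[0,0]
    R=np.array(p["R"]);t=np.array(p["t"])
    return -R.T@t, R.T@np.array([q[0],q[1],1])
def at_z(p,uv,z):
    c,d=ray(p,uv); return c+d*(z-c[2])/d[2]
def proj(p,X):
    r=cv2.Rodrigues(np.array(p["R"],float))[0]
    return cv2.projectPoints(np.array(X,float).reshape(-1,3),r,np.array(p["t"],float),K(p),np.array(p["distortion"],float))[0][:,0]
E
python3 - <<'E'
from h import *
np.set_printoptions(precision=1,suppress=True)
s=ctrl.sense();print({k:s[k] for k in("time_s","eef_pos","ee_rot","force","grip_width")})
Z={"bonnet":0,"bonnet_boss":44,"valve_face":80,"check_valve":0,"spare_bonnet":0}
for n in("scene","top"):
    p=eyes.capture(n);save(p,f"pics/{n}0.png",s=1.4)
    c,_=ray(p,(280,210));print(n,c)
    for l,z in Z.items():
        for d in models.spot_point(p,l)[:4]: print(l,round(d["confidence"],2),np.array(d["centre"]),at_z(p,d["centre"],z))
E
```

```text
pics
{'time_s': 0.0, 'eef_pos': array([ 145. , -504.3,  252.7]), 'ee_rot': array([ 0.1, -0.1,  0.7, -0.7]), 'force': array([-0. , -0.4,  0.1]), 'grip_width': 0.99779987301975}
scene [183.1 740.5 497.6]
bonnet 0.91 [330.9 264.4] [484.7 -69.8   0. ]
bonnet_boss 0.68 [365.7 220. ] [ 463.2 -222.1   44. ]
bonnet_boss 0.58 [332.6 246.1] [482.8 -68.4  44. ]
valve_face 0.8 [291.7 261.3] [501.3  82.7  80. ]
check_valve 0.86 [291.2 295.4] [506.6  71.1   0. ]
spare_bonnet 0.91 [273.7 240. ] [ 641.5 -111.     0. ]
top [ 583.7 -146.6 1176.8]
bonnet 0.65 [316.9 276.9] [ 460.9 -223.3    0. ]
bonnet 0.58 [260.9 267.2] [483.5 -79.1   0. ]
bonnet_boss 0.64 [268.9 157.9] [759.4 -97.1  44. ]
bonnet_boss 0.58 [259.1 270. ] [480.3 -77.2  44. ]
valve_face 0.56 [194.1 262.9] [497.5  77.9  80. ]
check_valve 0.78 [201.4 258.5] [503.   75.4   0. ]
spare_bonnet 0.71 [276.3 206.5] [ 640.3 -116.3    0. ]
spare_bonnet 0.19 [317.6 273.3] [ 470.2 -225.     0. ]
```

View pics/scene0.png

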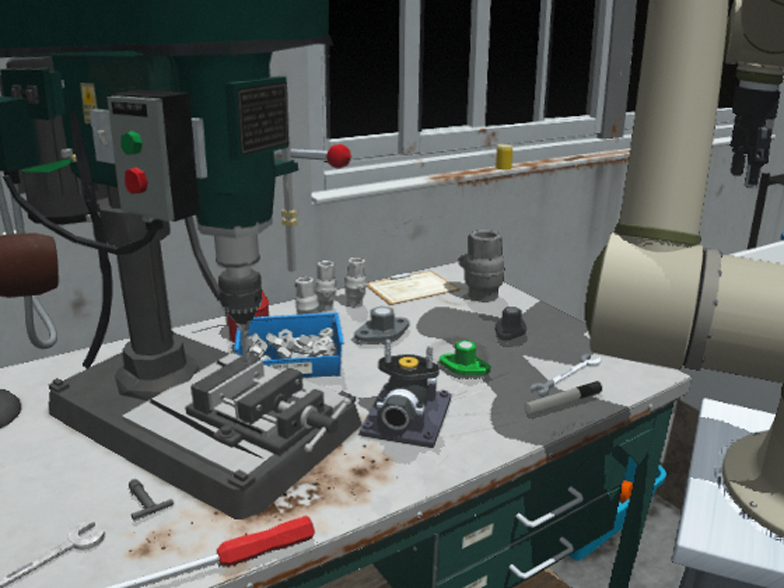

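View pics/top0.png

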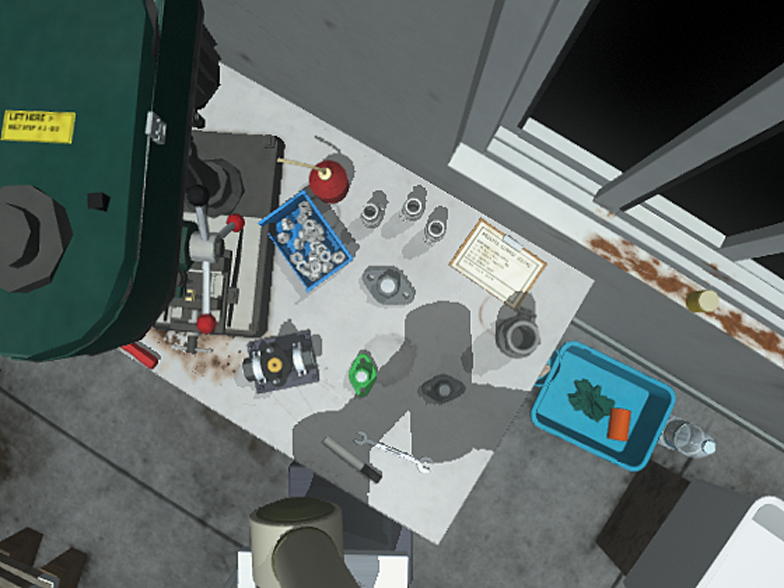

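Candidates are the green look-alike at scene (332,255), excluded; the dark bonnet in shadow at scene (365,228) / top (317,277); and the one at scene (273,237) / top (276,205). I expect the one in shadow to be the smaller. I'll check size and orientation in one close crop.

Run:
```python
from h import *
np.set_printoptions(precision=1,suppress=True)
p=eyes.capture("top")
a=p["color"].copy(); g=cv2.convertScaleAbs(a,alpha=1.8,beta=10); p2=dict(p); p2["color"]=g
save(p2,"pics/crop.png",(165,180,345,310),4.4)
q=eyes.capture("scene")
for pp in(p,q):
  for l in("bonnet","spare_bonnet"):
    for d in models.spot_in(pp,l)[:3]: print(l,round(d["confidence"],2),np.array(d["extent"]))
for n in("scene","top"):
  pp=q if n=="scene" else p
  print(n,"R",np.array(pp["R"]),pp["fx"])
s=ctrl.sense(); print(s["ee_rot"].round(4) if hasattr(s["ee_rot"],"round") else s["ee_rot"])
from scipy.spatial.transform import Rotation as Ro
w=s["ee_rot"];print(Ro.from_quat([w[1],w[2],w[3],w[0]]).as_matrix())
```

```text
bonnet 0.83 [258.1 268.1  23.2  31.1]
bonnet 0.7 [319.5 277.   37.6  21.4]
bonnet 0.23 [196.4 260.   14.5  11. ]
spare_bonnet 0.63 [278.9 204.   36.7  22.2]
bonnet 0.79 [331.9 255.9  40.5  21.5]
bonnet 0.67 [364.  229.9  23.   21.9]
spare_bonnet 0.75 [273.5 231.2  39.   21.3]
scene R [[-0.9 -0.5  0. ]
 [-0.2  0.3 -0.9]
 [ 0.4 -0.8 -0.4]] 477.30970485503843
top R [[ 0. -1. -0.]
 [-1. -0. -0.]
 [ 0.  0. -1.]] 457.0235137017155
[ 0.1 -0.1  0.7 -0.7]
[[-1.  -0.   0.3]
 [-0.3  0.  -1. ]
 [-0.  -1.  -0. ]]
```

View pics/crop.png

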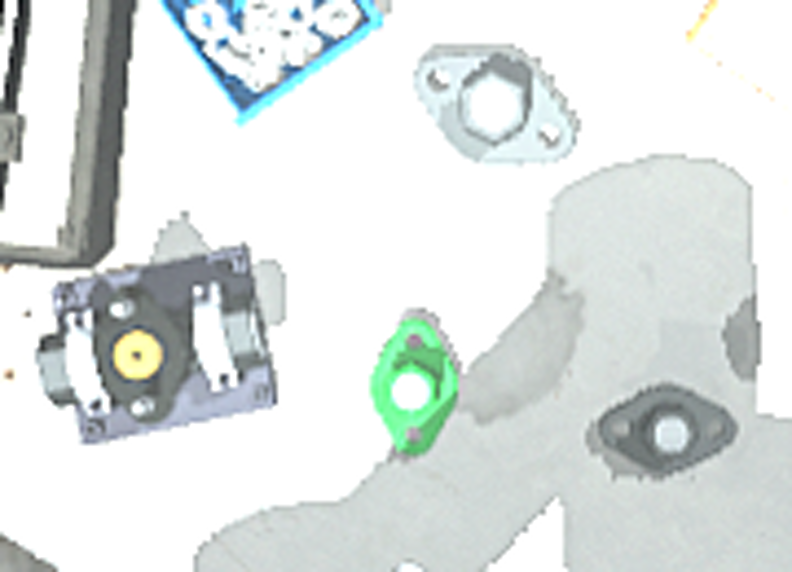

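The crop settles it. The dark bonnet in shadow at top (317,277) has holes about 53 mm apart, so it is the smaller. The one at top (277,204) has holes about 72 mm apart, so it is the larger. The stud line of the valve is about 12° off world x, and the smaller bonnet's hole line is roughly along world y. Next I'll work out the move above it.

```bash
cat >> h.py <<'E'
from scipy.spatial.transform import Rotation as Ro
def tool():
    s=ctrl.sense(); w=s["ee_rot"]; return np.array(s["eef_pos"]),Ro.from_quat([w[1],w[2],w[3],w[0]]).as_matrix(),s
def plan(X,yaw=None):
    P,R,s=tool(); y=np.arctan2(R[1,2],R[0,2])
    print("t %.2f"%s["time_s"],"tcp",P.round(1),"jaw yaw %.3f"%y,"tilt",R[:2,1].round(3),"F",np.round(s["force"],1),"grip %.3f"%s["grip_width"],"q",np.round(s["joints"],2))
    print("dp",(R.T@(np.array(X)-P)).round(1), "roll", None if yaw is None else round(-(yaw-y),3))
E
python3 -c "
from h import *
plan([462,-223,200],0)"
```

```text
t 0.90 tcp [ 145.  -504.6  253.3] jaw yaw -1.291 tilt [-0.  0.] F [ 0.3  0.4 -0.9] grip 0.998 q [-1.51  0.31  1.5  -0.    1.33 -0.22]
dp [-382.5   53.3 -183.1] roll -1.291
```

```bash
python3 -m crank '[{"dp":[-382,53,-183],"roll":-1.29,"gripper":0},{"dp":[-382,53,-183],"roll":-1.29,"gripper":0},{"dp":[-382,53,-183],"roll":-1.29,"gripper":0},{"dp":[-382,53,-183],"roll":-1.29,"gripper":0},{"dp":[-382,53,-183],"roll":-1.29,"gripper":0},{"dp":[-382,53,-183],"roll":-1.29,"gripper":0},{"dp":[-382,53,-183],"roll":-1.29,"gripper":0},{"dp":[-382,53,-183],"roll":-1.29,"gripper":0},{"dp":[-382,53,-183],"roll":-1.29,"gripper":0},{"dp":[-382,53,-183],"roll":-1.29,"gripper":0}]'
python3 -c "
from h import *
plan([462,-223,200],0)"
```

```text
time_s: 1.73
eef_pos: [455.3, -228.3, 201.5]
ee_rot: [-0.491, 0.491, -0.508, 0.509]
force: [-0.2, -0.1, 0.8]
grip_width: 0.997
t 1.73 tcp [ 455.3 -228.3  201.5] jaw yaw -0.035 tilt [ 0. -0.] F [-0.2 -0.1  0.8] grip 0.997 q [-0.7   0.33  1.62  0.    1.19 -0.66]
dp [-5.5  1.5  6.5] roll -0.035
```

```bash
python3 -m crank '[{"dp":[-6,0,6],"roll":-0.035,"gripper":0},{"dp":[-6,0,6],"roll":-0.035,"gripper":0},{"dp":[-6,0,6],"roll":-0.035,"gripper":0}]' >/dev/null
python3 - <<'E'
from h import *
np.set_printoptions(precision=1,suppress=True)
p=eyes.capture("wrist");save(p,"pics/w1.png",s=1.4)
c,_=ray(p,(280,210));print("cam",c)
for l,z in(("bonnet",0),("bonnet_boss",44)):
    for d in models.spot_point(p,l)[:3]: print(l,round(d["confidence"],2),np.array(d["centre"]),at_z(p,d["centre"],z))
plan([462,-223,200],0)
E
```

```text
cam [ 460.1 -151.8  321.5]
bonnet 0.92 [312.5  15.9] [484.9 -70.5   0. ]
bonnet 0.82 [290.2 186.5] [ 465.3 -220.6    0. ]
bonnet_boss 0.78 [320.7   0. ] [487.4 -71.2  44. ]
bonnet_boss 0.66 [290.1 199.2] [ 464.5 -222.4   44. ]
t 2.13 tcp [ 459.5 -225.3  201.8] jaw yaw -0.009 tilt [ 0. -0.] F [ 0.  -0.1 -0.2] grip 1.005 q [-0.7  0.3  1.6 -0.   1.2 -0.7]
dp [-2.3  1.8  2.5] roll -0.009
```

View pics/w1.png

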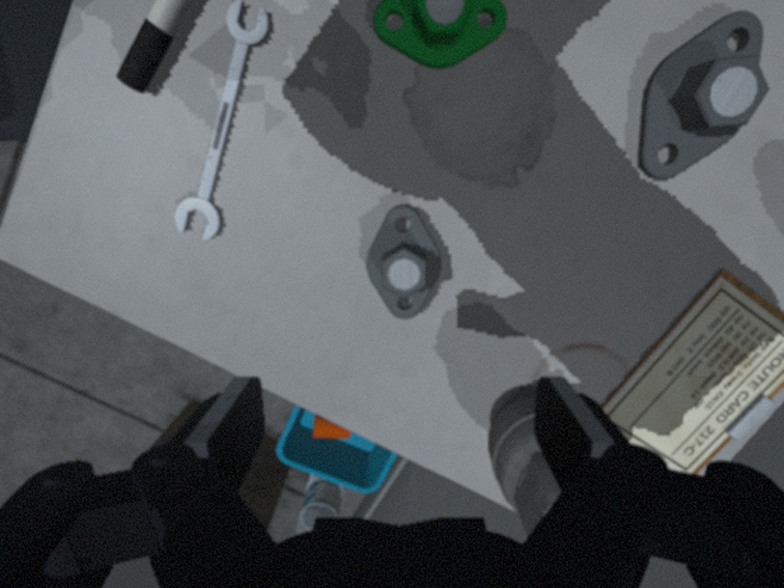

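The wrist view shows the small bonnet centred at view (404,265), with holes at (404,224) and (404,303). The hole line looks nearly square to the jaws.

Run:
```python
from h import *
np.set_printoptions(precision=1,suppress=True)
p=eyes.capture("wrist")
v=lambda u,w,z: at_z(p,(u/1.4,w/1.4),z)
a,b=v(404,224,16),v(404.5,303,16);m=(a+b)/2
print(a,b,np.linalg.norm(a-b),"mid",m,"boss",v(404,274,44),"line",np.arctan2(*(a-b)[[1,0]]))
X=(m+v(404,274,44))/2
plan([X[0],X[1],200],np.arctan2(*(a-b)[[1,0]])-np.pi/2)
```

```text
[ 463.1 -193.3   16. ] [ 463.2 -247.8   16. ] 54.53106297144026 mid [ 463.2 -220.5   16. ] boss [ 462.6 -220.3   44. ] line 1.5710942384474482
t 2.18 tcp [ 459.5 -225.3  201.8] jaw yaw -0.009 tilt [ 0. -0.] F [ 0.9  0.1 -0.1] grip 0.999 q [-0.7  0.3  1.6 -0.   1.2 -0.7]
dp [-4.9  1.8  3.3] roll -0.009
```

```bash
python3 -m crank '[{"dp":[-5,0,3],"roll":-0.009,"gripper":0},{"dp":[-5,40,3],"roll":-0.009,"gripper":0},{"dp":[-5,80,3],"roll":-0.009,"gripper":0},{"dp":[-5,110,3],"roll":-0.009,"gripper":0},{"dp":[-5,130,3],"roll":-0.009,"gripper":0},{"dp":[-5,130,3],"roll":-0.009,"gripper":0},{"dp":[-5,130,3],"roll":-0.009,"gripper":0}]' 40
python3 -c "
from h import *
plan([463,-220.5,41],0)
p=eyes.capture('wrist')
for l,z in(('bonnet',0),('bonnet_boss',44)):
    for d in models.spot_point(p,l)[:3]: print(l,round(d['confidence'],2),np.array(d['centre']),at_z(p,d['centre'],z))
"
```

```text
time_s: 2.77
eef_pos: [463.2, -219.3, 71.7]
ee_rot: [-0.501, 0.501, -0.5, 0.499]
force: [-0.3, 0.5, -0.1]
grip_width: 1.001
t 2.77 tcp [ 463.2 -219.3   71.7] jaw yaw 0.002 tilt [-0.001  0.001] F [-0.3  0.5 -0.1] grip 1.001 q [-0.67  0.51  1.74  0.    0.89 -0.67]
dp [ 1.2 30.7 -0.1] roll 0.002
bonnet 0.73 [284.4 235.9] [ 462.54552574 -218.87243142    0.        ]
bonnet_boss 0.76 [284.3 268.5] [ 462.52676835 -219.42792472   44.        ]
```

Consistent. I'll descend and close.

```bash
python3 -m crank '[{"dp":[0.5,20,0],"roll":0,"gripper":0},{"dp":[0.5,30,0],"roll":0,"gripper":0},{"dp":[0.5,30,0],"roll":0,"gripper":0},{"dp":[0.5,30,0],"roll":0,"gripper":255},{"dp":[0.5,30,0],"roll":0,"gripper":255},{"dp":[0.5,30,0],"roll":0,"gripper":255},{"dp":[0.5,30,0],"roll":0,"gripper":255},{"dp":[0.5,30,0],"roll":0,"gripper":255},{"dp":[0.5,30,0],"roll":0,"gripper":255},{"dp":[0.5,30,0],"roll":0,"gripper":255}]' 60
python3 -m crank '[{"dp":[0,0,0],"roll":0,"gripper":255},{"dp":[0,0,0],"roll":0,"gripper":255},{"dp":[0,0,0],"roll":0,"gripper":255}]' 60
```

```text
time_s: 3.75
eef_pos: [463.5, -219.9, 42.2]
ee_rot: [0.501, -0.501, 0.499, -0.5]
force: [-0.8, 1.4, 6.1]
grip_width: 0.315
time_s: 4.0
eef_pos: [463.5, -219.9, 42.2]
ee_rot: [0.501, -0.501, 0.499, -0.5]
force: [-1.6, 0.5, 5.3]
grip_width: 0.316
```

```bash
python3 -m crank '[{"dp":[0,-30,0],"roll":0,"gripper":255},{"dp":[0,-70,0],"roll":0,"gripper":255},{"dp":[0,-110,0],"roll":0,"gripper":255},{"dp":[0,-148,0],"roll":0,"gripper":255},{"dp":[0,-148,0],"roll":0,"gripper":255},{"dp":[0,-148,0],"roll":0,"gripper":255}]'
python3 - <<'E'
from h import *
np.set_printoptions(precision=2,suppress=True)
p=eyes.capture("top"); q=eyes.capture("wrist"); save(q,"pics/w2.png",s=1.2)
# studs in top picture, tips at z=110 vs bases; pix from crop
pts=[(165+u/4.4,180+v/4.4) for u,v in((122,309),(143,407),(137,355))]
print([at_z(p,x,z) for x,z in zip(pts,(108,108,84))])
for l in("valve_face",):
  for cam in("top","scene"):
    pp=eyes.capture(cam)
    for d in models.spot_point(pp,l)[:2]: print(cam,l,d["confidence"],at_z(pp,d["centre"],80))
plan([499,30,190],-1.36)
E
```

```text
time_s: 4.5
eef_pos: [463.7, -220.0, 190.9]
ee_rot: [0.501, -0.501, 0.498, -0.5]
force: [-1.0, -0.4, -2.5]
grip_width: 0.314
[array([529.42,  75.97, 108.  ]), array([477.35,  63.71, 108.  ]), array([503.26,  72.22,  84.  ])]
top valve_face 0.87 [496.62  74.71  80.  ]
scene valve_face 0.89 [503.24  89.77  80.  ]
t 4.80 tcp [ 462.9 -219.5  188.3] jaw yaw 0.003 tilt [-0.  0.] F [-0.6  0.3 -2.5] grip 0.310 q [-0.67  0.35  1.63  0.    1.17 -0.67]
dp [-249.4   -1.4   36.8] roll 1.363
```

View pics/w2.png

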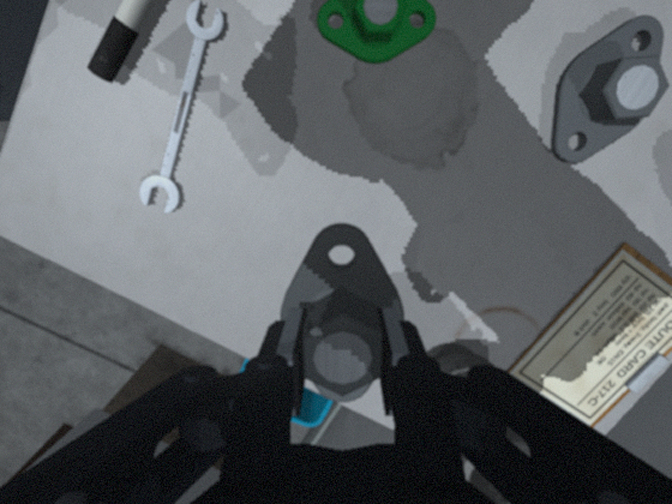

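Bonnet held square and level. The next step is to stand off on the robot side of the valve, with the jaws turned, and look down at the studs.

```bash
python3 -m crank '[{"dp":[-280,0,-33],"roll":1.363,"gripper":255},{"dp":[-280,0,-33],"roll":1.363,"gripper":255},{"dp":[-280,0,-33],"roll":1.363,"gripper":255},{"dp":[-280,0,-33],"roll":1.363,"gripper":255},{"dp":[-280,0,-33],"roll":1.363,"gripper":255},{"dp":[-280,0,-33],"roll":1.363,"gripper":255},{"dp":[-280,0,-33],"roll":1.363,"gripper":255},{"dp":[-280,0,-33],"roll":1.363,"gripper":255},{"dp":[-280,0,-33],"roll":1.363,"gripper":255},{"dp":[-280,0,-33],"roll":1.363,"gripper":255}]'
python3 -c "
from h import *
plan([430,60,190],-1.36)"
```

```text
time_s: 5.63
eef_pos: [429.0, 61.4, 189.0]
ee_rot: [0.143, -0.144, 0.693, -0.692]
force: [0.0, -1.5, -1.4]
grip_width: 0.313
t 5.63 tcp [429.   61.4 189. ] jaw yaw -1.163 tilt [-0.001  0.   ] F [ 0.  -1.5 -1.4] grip 0.313 q [-0.13  0.18  1.85  0.    1.11  1.03]
dp [-0.4 -1.   1.7] roll 0.197
```

```bash
python3 -m crank '[{"dp":[0,0,0],"roll":0.19,"gripper":255},{"dp":[0,0,0],"roll":0.19,"gripper":255},{"dp":[0,0,0],"roll":0.19,"gripper":255},{"dp":[0,0,0],"roll":0.19,"gripper":255}]'
python3 -c "
from h import *
np.set_printoptions(precision=1,suppress=True)
plan([430,60,190],-1.36)
p=eyes.capture('wrist');save(p,'pics/w3.png',s=1.4)
for d in models.spot_point(p,'valve_face')[:2]: print(d['confidence'],np.array(d['centre']),at_z(p,d['centre'],80))
"
```

```text
time_s: 5.97
eef_pos: [429.3, 60.2, 189.1]
ee_rot: [0.079, -0.079, 0.703, -0.703]
force: [0.0, -0.4, -2.2]
grip_width: 0.313
t 5.97 tcp [429.3  60.2 189.1] jaw yaw -1.347 tilt [-0.  0.] F [ 0.  -0.4 -2.2] grip 0.313 q [-0.1  0.2  1.9 -0.   1.1  1.2]
dp [-0.7 -0.9  0.4] roll 0.013
0.94 [288.5 104.4] [506.8  75.1  80. ]
```

View pics/w3.png

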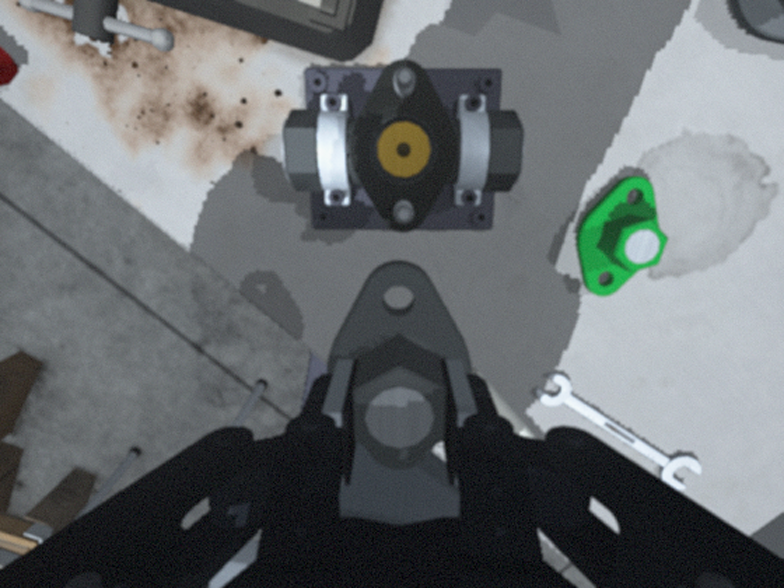

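The view shows the studs at view (404,82) and (404,210), the button at (403,150), and the bonnet's near hole at (399,297). A finer crop will give exact points.

Run:
```python
from h import *
im=cv2.imread("pics/w3.png"); 
p=eyes.capture("wrist"); p["color"]=cv2.convertScaleAbs(p["color"],alpha=1.7)
save(p,"pics/c3.png",(238,35,338,235),3)
import cv2
a=cv2.imread("pics/c3.png")
P,R,s=tool()
# outlines predicted from robot pose: bonnet hole
ori=P-np.array([0,0,42.2]); by=-R[:,0]
print("pred near hole px (z16)",proj(p,ori+27*by+[0,0,16]),"boss",proj(p,ori+[0,0,44]))
```

```text
pred near hole px (z16) [[284.4702381  216.77890907]] boss [[284.46972928 300.87051493]]
```

View pics/c3.png

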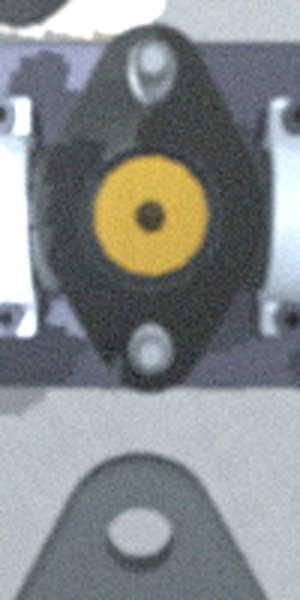

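Run:
```python
from h import *
np.set_printoptions(precision=2,suppress=True)
p=eyes.capture("wrist");P,R,s=tool()
c=lambda u,v,z:at_z(p,(238+u/3,35+v/3),z)
a,b,m=c(152,60,109),c(151,346,109),c(151,215,84)
print("studs",a,b,np.linalg.norm(a-b),"mid",(a+b)/2,"button",m)
d=a-b;print("stud angle",np.arctan2(d[1],d[0]),"-> jaw",np.arctan2(d[1],d[0])-np.pi/2)
h=c(140,532,P[2]-42.2+16);bo=at_z(p,(285.7,297.9),P[2]-42.2+44)
by=-R[:,0]
print("bonnet from hole",h-27*by,"boss",bo,"tcp",P)
plan([*((a+b)/2)[:2],189],np.arctan2(d[1],d[0])-np.pi/2)
```

```text
studs [531.51  80.84 109.  ] [480.55  69.34 109.  ] 52.24406415294471 mid [506.03  75.09 109.  ] button [505.48  74.77  84.  ]
stud angle 0.22197620720613578 -> jaw -1.3488201195887608
bonnet from hole [431.53  60.52 163.26] boss [430.84  59.96 191.25] tcp [429.43  60.15 189.45]
t 6.17 tcp [429.4  60.1 189.5] jaw yaw -1.348 tilt [-0.  0.] F [-0.6  0.  -1.5] grip 0.312 q [-0.13  0.18  1.85  0.    1.11  1.22]
dp [-78.    0.4   2.3] roll 0.001
```

```bash
python3 -m crank '[{"dp":[-38,0,2],"roll":0,"gripper":255},{"dp":[-76,0,2],"roll":0,"gripper":255},{"dp":[-76,10,2],"roll":0,"gripper":255},{"dp":[-76,20,2],"roll":0,"gripper":255},{"dp":[-76,29,2],"roll":0,"gripper":255},{"dp":[-76,29,2],"roll":0,"gripper":255},{"dp":[-76,29,2],"roll":0,"gripper":255}]' 80
python3 - <<'E'
from h import *
p=eyes.capture("wrist");p["color"]=cv2.convertScaleAbs(p["color"],alpha=1.6)
save(p,"pics/w4.png",(200,110,370,320),2.8)
plan([505,75,160],-1.349)
E
```

```text
time_s: 6.75
eef_pos: [503.2, 74.8, 160.3]
ee_rot: [0.078, -0.079, 0.703, -0.703]
force: [0.8, -0.4, -2.2]
grip_width: 0.308
t 6.80 tcp [503.6  74.8 160.9] jaw yaw -1.350 tilt [-0. -0.] F [-0.5 -0.  -2.4] grip 0.307 q [-0.08  0.37  1.67 -0.    1.1   1.27]
dp [-1.4  0.9  0.1] roll -0.001
```

View pics/w4.png

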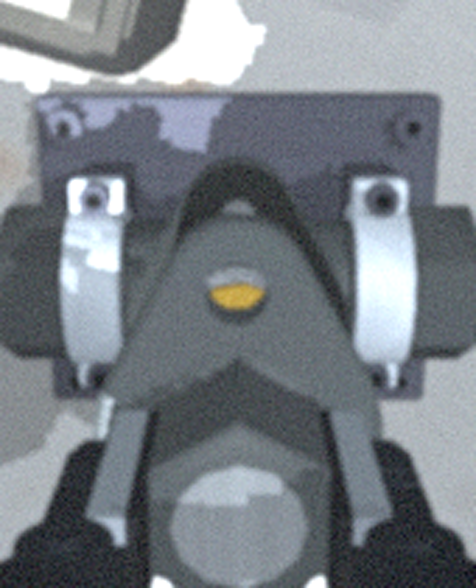

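The stud tip shows just past the flange edge at crop (240,205), laterally in line with the hole at (238,287). I'll descend gently so the hole meets the stud tips (expected at TCP z≈145), checking forces.

```bash
python3 -m crank '[{"dp":[0,8,0],"roll":0,"gripper":255},{"dp":[0,14,0],"roll":0,"gripper":255},{"dp":[0,16,0],"roll":0,"gripper":255},{"dp":[0,17,0],"roll":0,"gripper":255},{"dp":[0,18,0],"roll":0,"gripper":255},{"dp":[0,18,0],"roll":0,"gripper":255}]'
python3 -m crank '[{"dp":[0,1,0],"roll":0,"gripper":255},{"dp":[0,2,0],"roll":0,"gripper":255},{"dp":[0,2,0],"roll":0,"gripper":255}]'
python3 -m crank '[{"dp":[0,1,0],"roll":0,"gripper":255},{"dp":[0,2,0],"roll":0,"gripper":255},{"dp":[0,2,0],"roll":0,"gripper":255}]'
```

```text
time_s: 7.3
eef_pos: [504.0, 74.9, 142.5]
ee_rot: [0.078, -0.078, 0.703, -0.703]
force: [-0.6, 0.4, -1.9]
grip_width: 0.304
time_s: 7.55
eef_pos: [504.0, 74.9, 140.4]
ee_rot: [0.078, -0.078, 0.703, -0.703]
force: [0.9, 0.3, -2.8]
grip_width: 0.309
time_s: 7.8
eef_pos: [503.9, 74.9, 138.4]
ee_rot: [0.078, -0.078, 0.703, -0.703]
force: [0.0, -0.4, -2.3]
grip_width: 0.308
```

```bash
python3 -m crank '[{"dp":[0,2,0],"roll":0,"gripper":255},{"dp":[0,3,0],"roll":0,"gripper":255},{"dp":[0,4,0],"roll":0,"gripper":255},{"dp":[0,4,0],"roll":0,"gripper":255}]'
python3 -m crank '[{"dp":[0,2,0],"roll":0,"gripper":255},{"dp":[0,3,0],"roll":0,"gripper":255},{"dp":[0,4,0],"roll":0,"gripper":255},{"dp":[0,4,0],"roll":0,"gripper":255}]'
python3 - <<'E'
from h import *
p=eyes.capture("wrist");p["color"]=cv2.convertScaleAbs(p["color"],alpha=1.6)
save(p,"pics/w5.png",(200,130,370,320),2.8)
plan([505,75,160],-1.349)
E
```

```text
time_s: 8.13
eef_pos: [503.9, 74.9, 134.3]
ee_rot: [0.078, -0.078, 0.703, -0.703]
force: [0.2, -0.3, -1.0]
grip_width: 0.306
time_s: 8.47
eef_pos: [503.9, 74.9, 130.3]
ee_rot: [0.078, -0.078, 0.703, -0.703]
force: [-0.3, -0.0, -1.9]
grip_width: 0.304
t 8.52 tcp [504.   74.9 130.4] jaw yaw -1.349 tilt [-0.  0.] F [-1.2  1.1 -1.8] grip 0.305 q [-0.08  0.41  1.7   0.    1.03  1.27]
dp [ -1.  -29.6   0.2] roll -0.0
```

View pics/w5.png

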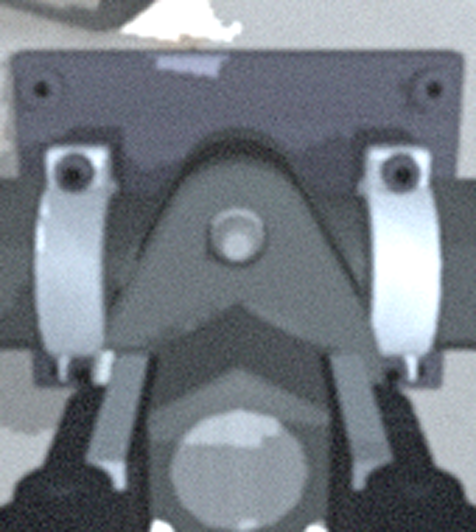

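The stud is through the hole, at crop (237,237). Now I'll press in small steps.

```bash
python3 -m crank '[{"dp":[0,2,0],"roll":0,"gripper":255},{"dp":[0,3,0],"roll":0,"gripper":255},{"dp":[0,4,0],"roll":0,"gripper":255},{"dp":[0,5,0],"roll":0,"gripper":255},{"dp":[0,6,0],"roll":0,"gripper":255},{"dp":[0,6,0],"roll":0,"gripper":255}]' 110
python3 -m crank '[{"dp":[0,1,0],"roll":0,"gripper":255},{"dp":[0,2,0],"roll":0,"gripper":255},{"dp":[0,3,0],"roll":0,"gripper":255},{"dp":[0,3,0],"roll":0,"gripper":255},{"dp":[0,3,0],"roll":0,"gripper":255}]'
python3 -m crank '[{"dp":[0,1,0],"roll":0,"gripper":255},{"dp":[0,2,0],"roll":0,"gripper":255},{"dp":[0,3,0],"roll":0,"gripper":255},{"dp":[0,3,0],"roll":0,"gripper":255},{"dp":[0,3,0],"roll":0,"gripper":255}]'
```

```text
time_s: 9.02
eef_pos: [504.0, 74.9, 124.7]
ee_rot: [-0.078, 0.078, -0.703, 0.703]
force: [-2.9, -0.3, 2.0]
grip_width: 0.298
time_s: 9.43
eef_pos: [504.0, 74.9, 121.6]
ee_rot: [0.078, -0.078, 0.703, -0.703]
force: [-1.5, -0.2, 4.6]
grip_width: 0.301
time_s: 9.85
eef_pos: [504.1, 74.9, 118.6]
ee_rot: [-0.078, 0.078, -0.703, 0.703]
force: [-3.6, 0.3, 4.6]
grip_width: 0.3
```

```bash
for i in 1; do python3 -m crank '[{"dp":[0,1,0],"roll":0,"gripper":255},{"dp":[0,2,0],"roll":0,"gripper":255},{"dp":[0,2,0],"roll":0,"gripper":255},{"dp":[0,2,0],"roll":0,"gripper":255}]'; done
python3 -m crank '[{"dp":[0,0.5,0],"roll":0,"gripper":255},{"dp":[0,0.5,0],"roll":0,"gripper":255},{"dp":[0,0.5,0],"roll":0,"gripper":255}]'
python3 -m crank '[{"dp":[0,0.5,0],"roll":0,"gripper":255},{"dp":[0,0.5,0],"roll":0,"gripper":255},{"dp":[0,0.5,0],"roll":0,"gripper":255}]'
```

```text
time_s: 10.18
eef_pos: [504.1, 74.9, 116.7]
ee_rot: [-0.078, 0.078, -0.703, 0.703]
force: [-3.2, 0.1, 7.6]
grip_width: 0.303
time_s: 10.43
eef_pos: [504.1, 74.9, 116.2]
ee_rot: [-0.078, 0.078, -0.703, 0.703]
force: [-3.1, 0.0, 6.5]
grip_width: 0.3
time_s: 10.68
eef_pos: [504.1, 74.9, 115.8]
ee_rot: [-0.078, 0.078, -0.703, 0.703]
force: [-4.1, -0.6, 7.8]
grip_width: 0.305
```

```bash
python3 -m crank '[{"dp":[0,0.5,0],"roll":0,"gripper":255},{"dp":[0,0.5,0],"roll":0,"gripper":255},{"dp":[0,0.5,0],"roll":0,"gripper":255}]'
python3 -m crank '[{"dp":[0,0.3,0],"roll":0,"gripper":255},{"dp":[0,0.3,0],"roll":0,"gripper":255},{"dp":[0,0.3,0],"roll":0,"gripper":255}]'
python3 -m crank '[{"dp":[0,0.2,0],"roll":0,"gripper":255},{"dp":[0,0.2,0],"roll":0,"gripper":255},{"dp":[0,0.2,0],"roll":0,"gripper":255}]'
```

```text
time_s: 10.93
eef_pos: [504.1, 74.9, 115.5]
ee_rot: [-0.078, 0.078, -0.703, 0.703]
force: [-4.0, 0.4, 10.2]
grip_width: 0.301
time_s: 11.18
eef_pos: [504.1, 75.0, 115.5]
ee_rot: [-0.078, 0.078, -0.703, 0.703]
force: [-6.2, 0.7, 11.9]
grip_width: 0.308
time_s: 11.43
eef_pos: [504.1, 75.0, 115.5]
ee_rot: [-0.078, 0.078, -0.703, 0.703]
force: [-6.5, 0.5, 14.6]
grip_width: 0.301
```

Seated: the TCP stops at 115.5 (expected about 115) and the force rises steeply. Now I'll hold and average.

```bash
for k in 1 2 3; do
python3 -m crank '[{"dp":[0,0,0],"roll":0,"gripper":255},{"dp":[0,0,0],"roll":0,"gripper":255},{"dp":[0,0,0],"roll":0,"gripper":255},{"dp":[0,0,0],"roll":0,"gripper":255},{"dp":[0,0,0],"roll":0,"gripper":255},{"dp":[0,0,0],"roll":0,"gripper":255},{"dp":[0,0,0],"roll":0,"gripper":255},{"dp":[0,0,0],"roll":0,"gripper":255}]' | grep -E "force|pos"; done
python3 - <<'E'
from h import *
f=[]
for i in range(8):
    p=eyes.capture("scene"); f.append(ctrl.sense()["force"])
print(np.mean(f,0),np.std(f,0)); plan([504,75,115.5],-1.349)
save(p,"pics/fin.png",(240,200,350,330),4.4)
E
```

```text
eef_pos: [504.1, 75.0, 115.5]
force: [-6.5, 1.9, 13.8]
eef_pos: [504.1, 75.0, 115.5]
force: [-7.0, 0.8, 14.5]
eef_pos: [504.1, 75.0, 115.5]
force: [-7.2, 1.3, 13.5]
[-6.63044721  0.69066716 14.542735  ] [0.35060016 0.33069539 0.48310462]
t 13.83 tcp [504.1  74.9 115.5] jaw yaw -1.349 tilt [ 0.001 -0.   ] F [-6.6  1.  14. ] grip 0.297 q [-0.08  0.44  1.72 -0.    0.99  1.27]
dp [ 0.1 -0.  -0.1] roll -0.0
```

View pics/fin.png

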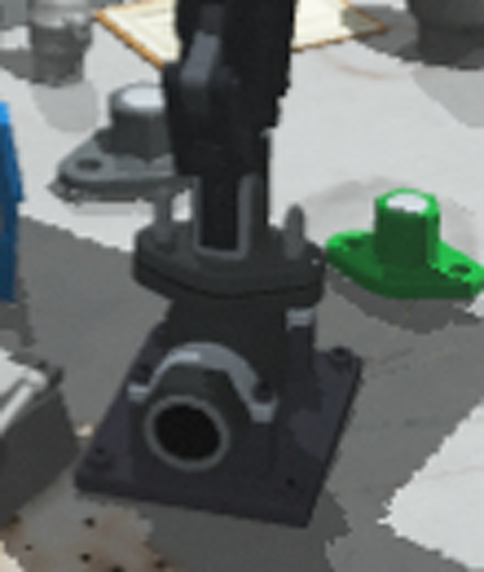

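The flange is closed all round with no gap, and both studs stand through it. The push is steady at about 16.7 N (14.5 N measured plus about 2.1 N bonnet weight), so I'm handing in.

```bash
python3 -c "
from h import *
print(ctrl.finish_job()); plan([504,75,115.5])"
```

```text
the job is handed in; nothing more can be done
None
the job is handed in; nothing more can be done
```

The smaller bonnet is on the valve, spigot down over both studs, and the arm is still holding it pressed closed on the gasket. I picked the smaller bonnet by its hole spacing: about 53 mm, against about 72 mm on the larger one. The job was handed in at about 14 s of the 54 s allowed.

- **Seating:** the tool stopped moving down at z = 115.5 mm (closed was expected at about 115), and the force then rose steeply. The last picture shows the flange closed all round with both studs through it.
- **Push:** about 16.7 N on the valve (14.5 N measured plus about 2.1 N of bonnet weight). It held steady within about 0.5 N for more than 2 s before hand-in, and tool tilt was at most 0.001 rad.
- **Side force:** about 6.6 N remains along -x, because the bonnet sits up to about 1 to 2 mm off the tool's line and the studs take the side load. I did not trim it out. Counting it, the total is about 18 N, still within 12 to 25 N.
- **Disagreements:** the cameras differed on the valve centre by up to 15 mm. I aligned with the close wrist view, and the studs went in without contact force.
- **Not measured:** the spring button travel was only inferred from the height and force. I did not measure the bystanders after the moves. The arm was never driven near them.

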